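# Index the pendant blank one notch round

## Robot

A 7-joint arm with a two-finger parallel gripper is mounted at the origin on the work surface. World frame = base frame: x ahead of the robot, y to its left, z up, the work surface at z = 0. Lengths are in m, angles in degrees, forces in N, time in s.
With the tool pointing down it reaches from about 0.4 to 0.925 m from the base axis. Payload 5.6 kg.
Tool frame: the origin (TCP) lies midway between the tips of the shut fingers; the grasp point (between the pads) lies 19 mm behind it (bot.tcp_to_grasp is the distance from the TCP to the grasp point, in m); z points along the fingers, y is the line along which they close (so a half turn about z gives the same grasp; the last joint's range is limited). The gripper opens to 85 mm and grips with 20 to 120 N. Pads are 22 mm wide; open, the fingers measure 114 mm over their backs; the gripper's body (76 mm by 85 mm) begins 54 mm behind the grasp point. The pads swing forward as they close: fully open they stand 13 mm farther back than shut.
Start: joints at [-66.119, 26.786, -0.665, 91.828, 0.344, 61.387, -3.226], TCP at [0.288, 0.582, 0.194] pointing down, gripper open.
Joint ranges: [-144.91, 144.91], [-17.63, 115.5], [-89.93, 88.59], [15.96, 139.68], [-74.01, 254.01], [8.47, 105.57], [-167.45, 167.45]. Speed limits (degrees/s): [147.25, 147.25, 180, 180, 180, 180, 180].

## Interface

Orientations are given as a 3x3 rotation matrix whose columns are the frame's x, y, z axes.
In Python, from workcell import bot gives the robot as it stands. The module is installed in compiled form; this text tells all that it offers.
- The arm moves only by the shell command python3 -m pendant 'ROWS' [FORCE]. ROWS is JSON, a list that holds one entry, the list of rows, each a list of 7 numbers: the shift along the tool's x, y, z in cm, then the turn, a rotation vector about the tool's x, y, z in degrees, then the closure, from -1 (fully open) to 1 (shut). A call has 1 to 5 rows; each row shifts and turns the commanded pose from where the row before left it, along the tool's axes as they then stand; what a row does not reach is not made up. A row lasts 1/8 s, in which the tool goes at most 62.5 mm and 10.7 degrees, less where a joint would pass 70% of its speed; a pose out of reach is approached as far as the arm can. A call with a gripper value outside its range is refused whole. The fingers move at their own pace and stop on an object; FORCE is the grip in N (left out, the last holds). Time passes only in rows, so rows that do not move let the fingers close. It gives the time, the measured TCP pose, the force, the opening and the grip force at its end, in the units of the state.
- bot.get_obs(): the state, without advancing time (a new reading comes with each control period).
- bot.grab_frame(name): name is "scene" or "side" or "wrist"; returns a dict with "pixels" (480x640x3 uint8, blue, green, red), "depth" (480x640 float32, m along the optical axis (not along the pixel's ray), 0 where there is no reading), "intrinsics" (3x3 intrinsics, pixels), "cam_to_world" (4x4, takes a point from camera to world coordinates). Camera axes: x right, y down, z forward; pixel columns grow to the right and rows downward; lengths in m; the calibration is good to about 2 mm. The wrist camera is an equidistant fisheye: a pixel r from the principal point sees the ray r / f radians off the axis. A picture is of the moment at which its call begins.
- bot.sign_off(): hands the job in; it is judged then, once.
The state is a dict: "time": time; "joint_positions": joint angles; "dq": joint speeds; "effort": joint torques, N m; "eef_pos": TCP position; "eef_rot": TCP orientation; "wrist_force": force on the tool from outside, world axes, zero at the start; "moment": the same for the moment, N m; "gripper_width": opening from 0.0 (shut) to 1.0 (fully open); "grip_force": force on a finger pad.
Only numpy, scipy, OpenCV 4.12 (cv2) and the standard library are available. Lean on these libraries where they do the work, as an engineer would, in place of code of your own. Each camera call takes 0.05 s, during which the arm holds its last target. There are 200 camera calls.

## Task

On the small indexing table, gently (a light push is enough) press the steel plunger button down with the fingertips to free it, turn the table clockwise (seen from above) to the very next notch, and let the plunger spring back up so that it locks there. Do not turn it on towards a further notch or the other way, do not pinch or pick up anything, and leave the tools and jewellery around it where they are.

Things in the scene. Friction and masses are not known exactly. Their poses are not given: they have to be found in the camera images.
- divider: The indexing table's fixed base, screwed down: grey round foot 124 mm wide under a fixed octagonal steel index plate (132 mm across flats, top face 46 mm up) with an open notch 13 mm wide in the middle of each of its 8 flats, 45 degrees apart. Origin on the rotation axis at the work surface, z up; x points through the notch in which the plunger starts.
- turntable (a joint): Angle of the turning part, rad, positive clockwise seen from above: within 0.02 of 0 in the starting notch, 0.785 at the next notch clockwise. Locked in a notch it has about 0.04 rad of play either way; unlocked it turns with slight friction (0.06 N m) and stays where it is left.
- plunger (a joint): Travel of the plunger, m: 0 fully up, 0.012 fully down. A spring lifts it (3 N when up, 8 N when down). Its 8 mm wide locking tooth, under the arm, fills a notch when up (2.5 mm free each side) and is clear of the plate from 0.007 on. Between notches the plate's underside keeps it down at about 0.007 until it meets a notch and springs up into it.
- plunger_top (a point): Centre of the flat top of the plunger button: plain round steel mushroom head, 36 mm wide, 9 mm thick, on a 10 mm stem above the square lug (26 x 34 mm, top 64 mm up) at the end of the turning part's one arm. Top 86 mm above the work surface when up. It goes straight down when pressed, and goes round with the arm on an 80 mm radius about the divider's axis.
- clamp_knob (a point): The turning part's middle: top of the small brass clamp knob (15 mm wide, 80 mm above the work surface) on the rotation axis, which holds a round copper pendant blank (64 mm) on the dark steel disc (92 mm wide, top 61 mm up). Not to be used. The x axis points along the arm to the plunger.
- bangle: Bystander: brass bangle, 62 mm wide, 12 mm high, lying flat beside the indexing table. Origin at the centre of its underside.
- bench_block: Bystander: square steel bench block, 45 x 45 x 20 mm. Origin at the centre of its underside.
- punch: Bystander: dark steel doming punch standing on end, 18 mm wide, 71 mm high. Origin at the centre of its foot.
- hammer: Bystander: hammer lying on the bench to the robot's left. Origin under its middle.
- torch: Bystander: torch handpiece with red grip and bent steel nozzle, about 270 mm long, lying to the robot's right. Origin under its grip.
- flux_jar: Bystander: jar, 52 mm wide, 60 mm high, far to the left. Origin at the centre of its foot.
- graver: Bystander: wood-handled graver, 130 mm long, lying far to the right. Origin under its middle.
Things that resemble listed ones, but are neither listed nor needed, are in the scene too. What is shaped like the divider but green or turquoise is not meant.

How it is judged (in metres and radians):
On the way, in this order (a step that is already met when the one before it is completed fails the run):
1. the fingers press the plunger in (at least 7 mm) with the table still at its first notch (value of joint plunger above 0.007 m and contact force between the fingers and divider above 0.5 N and value of joint turntable between -0.25 and 0.25 rad), for 0.05 s.
2. the table has turned more than half-way clockwise to the next notch (value of joint turntable above 0.392699 rad), for 0.05 s.
At the end, for the whole second after the job is handed in: The table stands at rest at the next notch clockwise (45 degrees, within 0.06 rad) with the plunger sprung up into it (within 2 mm of fully up) (value of joint turntable between 0.725398 and 0.845398 rad and value of joint plunger below 0.002 m and velocity of joint turntable between -0.05 and 0.05 rad/s); the robot touches nothing.
It fails at once if the indexing table is pinched or pressed hard (over 45 N) (contact force between the fingers and divider above 45 N).
It fails at once if turned on past half-way to the second notch (value of joint turntable above 1.1781 rad).
It fails at once if turned half-way to the notch the other way (anticlockwise) (value of joint turntable below -0.392699 rad).
It fails at once if a loose bystander is moved more than 20 mm or lifted (distance of any of bangle, bench_block, punch, hammer, torch, flux_jar, graver from where it was at the start of the episode above 0.02 m).
It fails at once if the punch or the jar is knocked over (angle between any of punch, flux_jar's own z axis and vertical above 0.5 rad).
It also fails if it takes over 38 s, if anything falls off the work surface, if the arm or the gripper's body presses on something with over 40 N, if the wrist force passes 120 N, or if a joint passes its speed limit or range.

## Working session

There is one attempt and no reset: what is moved stays moved. The work goes in short steps, Python scripts to look and compute and a shell command to move; the robot and the scene stay as the last step left them, time stands still between calls to the robot, and variables do not carry over. Pictures are saved under pics/ and viewed, at most 10 in all, crops included, and the job is handed in when it is done.

```bash
mkdir -p pics; python3 - <<'E'
from workcell import bot
import cv2,numpy as np,pickle
d={}
for n in("scene","side"):
    f=bot.grab_frame(n);d[n]=f;cv2.imwrite(f"pics/{n}0.png",f["pixels"])
pickle.dump(d,open("f0.pkl","wb"))
o=bot.get_obs();print(o["eef_pos"],o["eef_rot"],o["time"])
E
```

```text
[0.28825458 0.58196119 0.192933  ] [[-8.96127433e-01  4.43796429e-01 -5.94360811e-04]
 [ 4.43796806e-01  8.96126175e-01 -1.50785436e-03]
 [-1.36558098e-04 -1.61500508e-03 -9.99998687e-01]] 0.1
```

View pics/scene0.png

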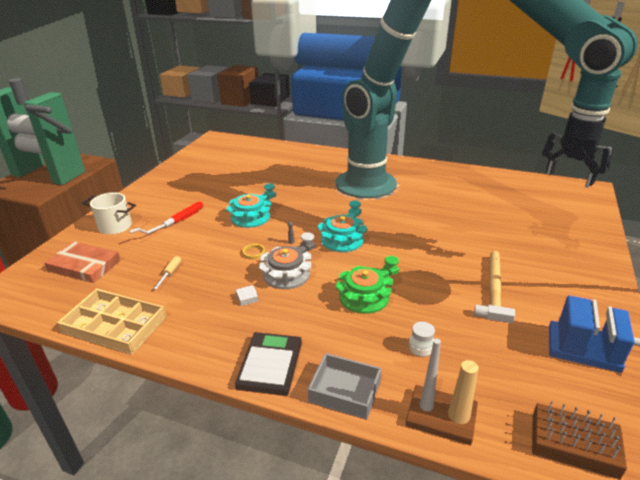

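View pics/side0.png

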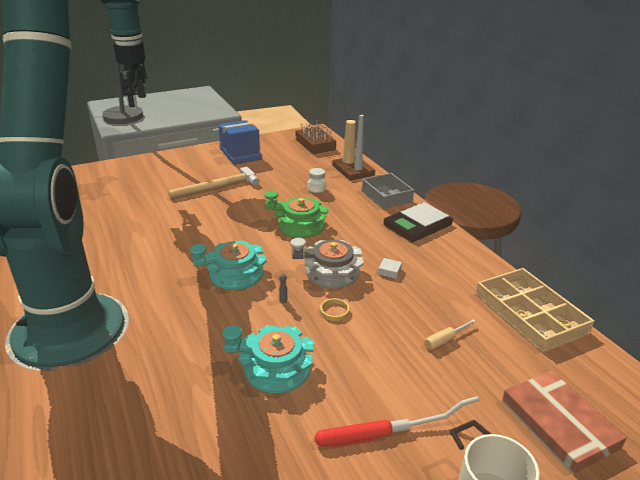

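Candidates in the scene view: turquoise (250,208), turquoise (342,232), green (365,286) and grey steel (286,262). Only the grey one fits, because the coloured ones are excluded; its plunger is at about (308,242). Next I'll confirm that in a crop and measure it.

```bash
cat >h.py <<'E'
import numpy as np
def ray(f,u,v,z):
    K=f["intrinsics"];T=f["cam_to_world"]
    d=T[:3,:3]@np.linalg.solve(K,[u,v,1.]);o=T[:3,3]
    return o+d*(z-o[2])/d[2]
def cloud(f):
    K=f["intrinsics"];T=f["cam_to_world"];D=f["depth"]
    v,u=np.mgrid[:480,:640]
    P=np.stack([u,v,np.ones_like(u)],-1)@np.linalg.inv(K).T*D[...,None]
    return P@T[:3,:3].T+T[:3,3]
E
python3 - <<'E'
import pickle,cv2,numpy as np
from h import *
d=pickle.load(open("f0.pkl","rb"))
a=cv2.resize(d["scene"]["pixels"][205:305,225:335],None,fx=5,fy=5,interpolation=2)
b=cv2.resize(d["side"]["pixels"][225:325,265:375],None,fx=5,fy=5,interpolation=2)
cv2.imwrite("pics/crop0.png",cv2.resize(np.hstack([a,b]),(800,364)))
g={"scene":[(308,240),(286,256),(291,232)],"side":[(298,243),(334,246),(283,285)]}
for n,f in d.items():
    for (u,v),z in zip(g[n],(.086,.08,.06)): print(n,u,v,ray(f,u,v,z).round(4))
    P=cloud(f);hsv=cv2.cvtColor(f["pixels"],cv2.COLOR_BGR2HSV)
    c=ray(f,*g[n][1],.08);R=np.hypot(P[...,0]-c[0],P[...,1]-c[1])
    # plunger head top points: ring 55..105mm, z 78..95
    m=(R>.055)&(R<.11)&(P[...,2]>.080)&(P[...,2]<.095)&(f["depth"]>0)&(hsv[...,1]<90)
    q=P[m];vv,uu=np.where(m);print(" head",len(q),q.mean(0).round(4),q.min(0).round(4),q.max(0).round(4),uu.mean(),vv.mean())
    m=(R<.014)&(P[...,2]>.07)&(P[...,2]<.09);q=P[m];print(" knob",len(q),q.mean(0).round(4),q[:,2].max())
    m=(R<.16)&(P[...,2]>.095)&(f["depth"]>0);print(" above .095 near:",m.sum())
E
```

```text
scene 308 240 [ 0.5168 -0.0116  0.086 ]
scene 286 256 [ 0.5944 -0.0408  0.08  ]
scene 291 232 [ 0.4587 -0.0862  0.06  ]
 head 85 [ 0.5026 -0.0202  0.0854] [ 0.486  -0.0384  0.0804] [ 0.5179 -0.0045  0.0892] 306.9529411764706 236.78823529411764<stdin>:15: RuntimeWarning: Mean of empty slice.
  ret = um.true_divide(
Traceback (most recent call last):
ValueError: zero-size array to reduction operation maximum which has no identity
```

View pics/crop0.png

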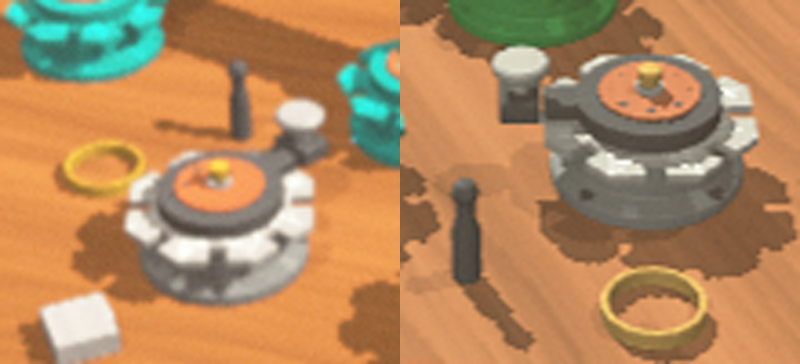

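The crop confirms the grey one: steel mushroom plunger at scene (307,236), brass knob at (285,250), and the punch standing close by at (290,223).

```bash
python3 - <<'E'
import pickle,cv2,numpy as np
from h import *
d=pickle.load(open("f0.pkl","rb"))
g={"scene":[(307.3,236),(285,250.4),(290.5,223.5)],"side":[(298,241.5),(333.8,243.7),(282.6,276.5)]}
r={}
for n,f in d.items():
    r[n]=[ray(f,u,v,z) for (u,v),z in zip(g[n],(.086,.08,.071))];print(n,np.round(r[n],4).tolist())
    P=cloud(f);c=np.array([.565,-.047])
    R=np.hypot(P[...,0]-c[0],P[...,1]-c[1])
    m=(R>.055)&(R<.11)&(P[...,2]>.083)&(P[...,2]<.09)&(f["depth"]>0);q=P[m]
    if len(q): print(" head",len(q),np.median(q,0).round(4),((q.min(0)+q.max(0))/2).round(4))
    m=(R<.025)&(P[...,2]>.074)&(P[...,2]<.09);q=P[m]
    if len(q): print(" knob",len(q),np.median(q,0).round(4))
p,k,u=[(r["scene"][i]+r["side"][i])/2 for i in range(3)]
v=p-k;print("plunger",p,"knob",k,"punch",u,"rad",np.hypot(*v[:2]),"ang",np.degrees(np.arctan2(v[1],v[0])))
print("punch-axis",np.hypot(*(u-k)[:2]),np.degrees(np.arctan2(*(u-k)[1::-1])))
E
```

```text
scene [[0.4996, -0.0204, 0.086], [0.5725, -0.0532, 0.08], [0.4339, -0.0977, 0.071]]
 head 81 [ 0.5002 -0.0211  0.0856] [ 0.5005 -0.0215  0.0861]
 knob 23 [ 0.5733 -0.0535  0.0793]
side [[0.4987, -0.0232, 0.086], [0.5718, -0.0565, 0.08], [0.4239, -0.1105, 0.071]]
 head 111 [ 0.4959 -0.0234  0.0862] [ 0.4974 -0.0232  0.0865]
 knob 35 [ 0.5688 -0.0575  0.0791]
plunger [ 0.49917757 -0.02178295  0.086     ] knob [ 0.57218014 -0.05484701  0.08      ] punch [ 0.4288927  -0.10410944  0.071     ] rad 0.08014116554512778 ang 155.63344887345954
punch-axis 0.1515192346395864 -161.0269552423772
```

```bash
cat >>h.py <<'E'
PL=np.array([.4992,-.0218,.086]);AX=np.array([.5722,-.0548,.08])
def to(o,p):  # cm in tool axes to world point p
    return (100*np.array(o["eef_rot"]).T@(np.array(p)-o["eef_pos"])).round(2)
def arc(deg,z):
    v=(PL-AX)[:2];a=np.arctan2(v[1],v[0])-np.radians(deg)
    return [AX[0]+.08*np.cos(a),AX[1]+.08*np.sin(a),z]
E
python3 - <<'E'
import pickle
from h import *
from workcell import bot
d=pickle.load(open("f0.pkl","rb"));f=d["scene"];s=d["side"]
print("turq",ray(f,354,206,.086),"green",ray(f,391,262,.086), "side turq",ray(s,198,249,.086),"green",ray(s,271,197,.086))
print("target",arc(45,.086))
print(to(bot.get_obs(),[.4992,-.0218,.16]))
E
```

```text
turq [0.30711329 0.04933803 0.086     ] green [0.54091987 0.21532741 0.086     ] side turq [0.28794658 0.0404824  0.086     ] green [0.52195465 0.19425406 0.086     ]
target [np.float64(0.5439554198052606), np.float64(0.02004813751605937), 0.086]
[-45.7  -44.74   3.37]
```

```bash
python3 -m pendant '[[[-2,-2,0,0,0,0,1],[-3.8,-3.7,0,0,0,0,1],[-3.8,-3.7,0,0,0,0,1],[-3.8,-3.7,0,0,0,0,1],[-3.8,-3.7,0,0,0,0,1]]]' 30; python3 -m pendant '[[[-3.8,-3.7,0,0,0,0,1],[-3.8,-3.7,0,0,0,0,1],[-3.8,-3.7,0,0,0,0,1],[-3.8,-3.7,0,0,0,0,1],[-3.8,-3.7,0,0,0,0,1]]]'; python3 -m pendant '[[[-3.8,-3.7,0,0,0,0,1],[-3.8,-3.7,0,0,0,0,1],[-1.9,-2,1,0,0,0,1],[0,0,2,0,0,0,1],[0,0,0,0,0,0,1]]]'
python3 - <<'E'
from h import *
from workcell import bot
import cv2
o=bot.get_obs();print(o["time"],o["eef_pos"],o["gripper_width"],o["wrist_force"],to(o,[.4992,-.0218,.09]))
f=bot.grab_frame("side");cv2.imwrite("pics/side1.png",cv2.resize(f["pixels"][130:330,200:420],None,fx=2.5,fy=2.5))
E
```

```text
time: 0.72
eef_pos: [0.3683, 0.3537, 0.1935]
eef_rot: [[-0.896, 0.444, -0.0], [0.444, 0.896, -0.0], [-0.0, -0.0, -1.0]]
wrist_force: [2.1, -0.4, 0.7]
gripper_width: 0.001
grip_force: 0.0
time: 1.35
eef_pos: [0.4564, 0.1038, 0.1937]
eef_rot: [[-0.896, 0.444, 0.0], [0.444, 0.896, 0.0], [0.0, 0.0, -1.0]]
wrist_force: [0.5, 0.1, 0.0]
gripper_width: -0.001
grip_force: 0.0
time: 1.98
eef_pos: [0.4982, -0.0212, 0.1624]
eef_rot: [[-0.896, 0.444, -0.004], [0.444, 0.896, -0.0], [0.003, -0.002, -1.0]]
wrist_force: [-0.1, 0.1, 0.2]
gripper_width: 0.002
grip_force: 0.0
1.975 [ 0.49818128 -0.02119415  0.16239372] 0.0024473014077872105 [-0.12149549  0.11556359  0.15478121] [-0.14  0.01  7.24]
```

View pics/side1.png

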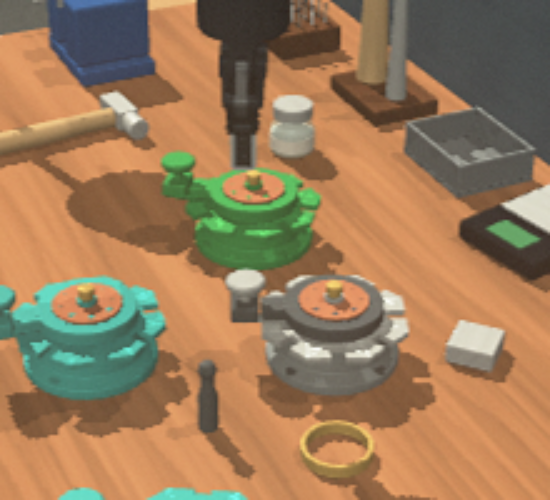

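The shut fingertips, at crop (243,165), hang straight above the grey plunger head at (245,280). I'll lower them to just over it, then press in small steps.

```bash
python3 -m pendant '[[[-0.1,0,3,0,0,0,1],[0,0,2.5,0,0,0,1],[0,0,1.4,0,0,0,1],[0,0,0.3,0,0,0,1],[0,0,0,0,0,0,1]]]'; python3 -m pendant '[[[0,0,0.3,0,0,0,1],[0,0,0.2,0,0,0,1],[0,0,0,0,0,0,1]]]'
```

```text
time: 2.65
eef_pos: [0.5011, -0.0212, 0.0925]
eef_rot: [[-0.896, 0.444, 0.001], [0.444, 0.896, 0.0], [-0.001, 0.001, -1.0]]
wrist_force: [0.2, -0.1, 0.5]
gripper_width: 0.001
grip_force: 0.0
time: 3.02
eef_pos: [0.5005, -0.0214, 0.0868]
eef_rot: [[-0.896, 0.444, 0.0], [0.444, 0.896, 0.0], [-0.0, 0.0, -1.0]]
wrist_force: [-0.4, 0.2, 0.2]
gripper_width: 0.002
grip_force: 0.0
```

```bash
python3 -m pendant '[[[0.1,0,0.3,0,0,0,1],[0,0,0.3,0,0,0,1],[0,0,0,0,0,0,1]]]'; python3 -m pendant '[[[0,0,0.3,0,0,0,1],[0,0,0.1,0,0,0,1],[0,0,0,0,0,0,1]]]'
```

```text
time: 3.4
eef_pos: [0.4994, -0.0209, 0.0805]
eef_rot: [[-0.896, 0.444, -0.001], [0.444, 0.896, -0.0], [0.001, -0.0, -1.0]]
wrist_force: [-0.0, -0.3, 0.3]
gripper_width: 0.005
grip_force: 0.0
time: 3.78
eef_pos: [0.4996, -0.0209, 0.0767]
eef_rot: [[-0.896, 0.444, -0.0], [0.444, 0.896, -0.0], [0.0, -0.0, -1.0]]
wrist_force: [-0.3, -0.1, -0.1]
gripper_width: -0.004
grip_force: 0.0
```

There's no contact force at 77 mm, although the head top should be at 86. I'll look before going further.

```bash
python3 - <<'E'
from h import *
from workcell import bot
import cv2
F=[bot.grab_frame(n)["pixels"] for n in("scene","side")]
a=cv2.resize(F[0][185:305,250:350],None,fx=4,fy=4,interpolation=2)
b=cv2.resize(F[1][190:310,260:360],None,fx=4,fy=4,interpolation=2)
cv2.imwrite("pics/c2.png",np.hstack([a,b]))
print(bot.get_obs()["wrist_force"],bot.get_obs()["eef_pos"])
E
```

```text
[-0.19879882 -0.19346454 -0.88303128] [ 0.49965751 -0.02094538  0.07681694]
```

View pics/c2.png

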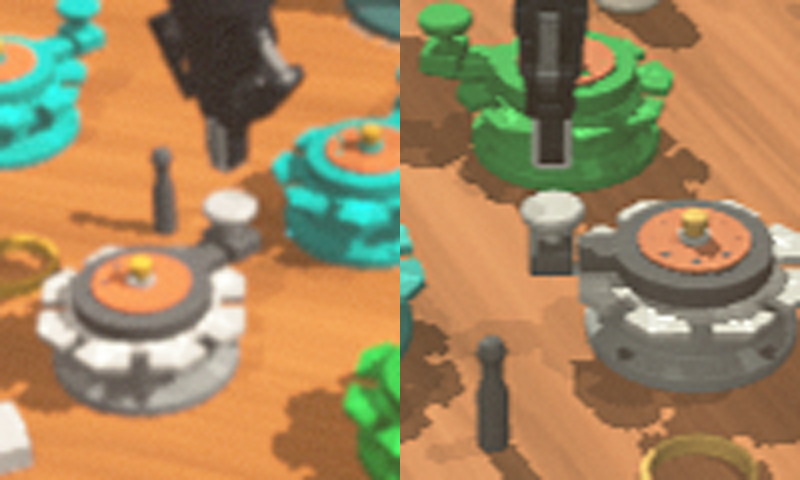

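The fingertips, at scene (307,226) and side (298,231), still hover well above the head at scene (307,236). I'll measure their true height from both views.

```bash
python3 - <<'E'
from h import *
from workcell import bot
import cv2
A=[];B=[]
for n,(u,v) in(("scene",(307,226)),("side",(298,231))):
    f=bot.grab_frame(n);P=cloud(f);T=f["cam_to_world"]
    d=T[:3,:3]@np.linalg.solve(f["intrinsics"],[u,v,1.]);d/=np.linalg.norm(d)
    M=np.eye(3)-np.outer(d,d);A.append(M);B.append(M@T[:3,3])
    print(n,"tip",P[v-3:v+1,u].round(4).tolist())
    R=np.hypot(P[...,0]-.4992,P[...,1]+.0218);m=(R<.03)&(P[...,2]>.06)&(P[...,2]<.2)
    print(np.histogram(P[m][:,2],bins=np.arange(.06,.16,.005))[0])
    m=(R<.25)&(abs(P[...,2])<.02);print("table z",np.median(P[m][:,2]))
print("tri",np.linalg.solve(sum(A),sum(B)));o=bot.get_obs();print(o["eef_pos"],o["joint_positions"])
E
```

```text
scene tip [[0.5089, -0.016, 0.1326], [0.5084, -0.0163, 0.1293], [0.5108, -0.0155, 0.1278], [0.5114, -0.0153, 0.1252]]
[60 17  1  6 35 59  0  0  0  0  2  6 13 19 17 17 21 17 11]
table z 0.00046987700553974276
side tip [[0.4953, -0.0311, 0.1268], [0.4942, -0.0335, 0.1259], [0.4947, -0.0323, 0.1225], [0.4976, -0.0259, 0.1155]]
[89 15  0  7 50 82  0  0  0  0  2 10 14 24 16 21 21 17  7]
table z 0.0005424158890799946
tri [ 0.49781078 -0.02234587  0.11455873]
[ 0.49968577 -0.02093265  0.0768522 ] [-15.73544242  22.24774567  17.21097676 118.87349161  -9.99563314
  40.20533229  71.57641794]
```

By both views the real fingertips are at z ≈ 0.113, so the reported TCP height is about 36 mm low. Laterally they agree. From here I'll trust the cameras and the force, and go down in guarded steps.

```bash
python3 -m pendant '[[[0,0,1,0,0,0,1],[0,0,0.7,0,0,0,1],[0,0,0,0,0,0,1]]]'; python3 -m pendant '[[[0,0,0.3,0,0,0,1],[0,0,0.2,0,0,0,1],[0,0,0,0,0,0,1]]]'
python3 -m pendant '[[[0,0,0.3,0,0,0,1],[0,0,0,0,0,0,1]]]'; python3 - <<'E'
from h import *
from workcell import bot
import cv2
for n in("scene","side"):
    f=bot.grab_frame(n);P=cloud(f);R=np.hypot(P[...,0]-.4992,P[...,1]+.0218);m=(R<.03)&(P[...,2]>.06)&(P[...,2]<.2)
    print(np.histogram(P[m][:,2],bins=np.arange(.06,.16,.005))[0])
E
```

```text
time: 4.35
eef_pos: [0.4989, -0.021, 0.0589]
eef_rot: [[-0.896, 0.444, -0.002], [0.444, 0.896, -0.0], [0.002, -0.001, -1.0]]
wrist_force: [-0.3, -0.5, -0.5]
gripper_width: 0.003
grip_force: 0.0
time: 4.72
eef_pos: [0.4996, -0.0209, 0.0547]
eef_rot: [[-0.896, 0.444, -0.0], [0.444, 0.896, 0.0], [0.0, -0.0, -1.0]]
wrist_force: [-0.5, -0.4, -0.9]
gripper_width: 0.001
grip_force: 0.0
time: 4.97
eef_pos: [0.4995, -0.0209, 0.0516]
eef_rot: [[-0.896, 0.444, -0.0], [0.444, 0.896, 0.0], [0.0, -0.0, -1.0]]
wrist_force: [-0.3, 0.4, 0.4]
gripper_width: -0.001
grip_force: 0.0
[61 14  0  5 35 34 10 12 22 11 20 16 19 12 13 18 32 28 13]
[83 17  0  9 40 57 11 13 19 16 19 22 14  5  2  7  4  0  4]
```

Now the tip is within a few millimetres of the head. I'll continue in 2 mm steps.

```bash
for i in 1; do python3 -m pendant '[[[0,0,0.2,0,0,0,1],[0,0,0,0,0,0,1]]]'|grep -E "eef_pos|wrist"; python3 -m pendant '[[[0,0,0.2,0,0,0,1],[0,0,0,0,0,0,1]]]'|grep -E "eef_pos|wrist";python3 -m pendant '[[[0,0,0.2,0,0,0,1],[0,0,0,0,0,0,1]]]'|grep -E "eef_pos|wrist"; done
```

```text
eef_pos: [0.4995, -0.0209, 0.0497]
wrist_force: [0.1, -1.1, -0.2]
eef_pos: [0.4998, -0.0209, 0.0479]
wrist_force: [0.7, -0.5, 2.7]
eef_pos: [0.4998, -0.0209, 0.0459]
wrist_force: [0.1, -0.0, 3.7]
```

Contact is at reported z ≈ 0.048, with the force at 3 N as the spring should give. I'll press to about 9.5 mm of travel.

```bash
python3 -m pendant '[[[0,0,0.3,0,0,0,1],[0,0,0,0,0,0,1]]]'|grep -E "eef_pos|wrist"; python3 -m pendant '[[[0,0,0.3,0,0,0,1],[0,0,0.1,0,0,0,1],[0,0,0,0,0,0,1]]]'|grep -E "eef_pos|wrist"; python3 - <<'E'
from h import *
from workcell import bot
o=bot.get_obs();print(o["time"],o["wrist_force"],o["eef_pos"])
f=bot.grab_frame("side");P=cloud(f);R=np.hypot(P[...,0]-.4992,P[...,1]+.0218);m=(R<.022)&(P[...,2]>.058)&(P[...,2]<.09)
print(np.histogram(P[m][:,2],bins=np.arange(.058,.09,.002))[0])
for t in(0,10,20,30,40,45):print(t,(100*o["eef_rot"].T@(np.array(arc(t,.08))-arc(0,.08))).round(2))
E
```

```text
eef_pos: [0.4998, -0.0209, 0.0428]
wrist_force: [-0.6, -0.2, 4.6]
eef_pos: [0.4998, -0.0209, 0.039]
wrist_force: [-0.8, 0.4, 5.8]
6.45 [-0.84760038  0.36815347  5.76326061] [ 0.49982684 -0.02092237  0.03896699]
[22 16 17  9  2  4 16  7 29 34 12  6  2  4 10]
0 [0. 0. 0.]
10 [-0.07  1.39  0.  ]
20 [-0.39  2.75  0.  ]
30 [-0.93  4.04  0.  ]
40 [-1.69  5.21  0.  ]
45 [-2.14  5.74  0.  ]
```

```bash
python3 -m pendant '[[[0,0,0.1,0,0,0,1],[0,0,0,0,0,0,1]]]'|grep -E "eef_pos|wrist"; python3 -m pendant '[[[0,0.35,0,0,0,0,1],[-0.02,0.35,0,0,0,0,1],[-0.02,0.35,0,0,0,0,1],[-0.03,0.35,0,0,0,0,1],[0,0,0,0,0,0,1]]]'|grep -E "eef_pos|wrist"; python3 - <<'E'
from workcell import bot
import cv2,numpy as np
F=[bot.grab_frame(n)["pixels"] for n in("scene","side")]
a=cv2.resize(F[0][185:305,250:350],None,fx=4,fy=4,interpolation=2)
b=cv2.resize(F[1][190:310,260:360],None,fx=4,fy=4,interpolation=2)
cv2.imwrite("pics/c3.png",np.hstack([a,b]))
E
```

```text
eef_pos: [0.4998, -0.0209, 0.038]
wrist_force: [-0.5, -0.1, 5.9]
eef_pos: [0.5072, -0.0085, 0.0382]
wrist_force: [-0.6, 0.7, 6.3]
```

View pics/c3.png

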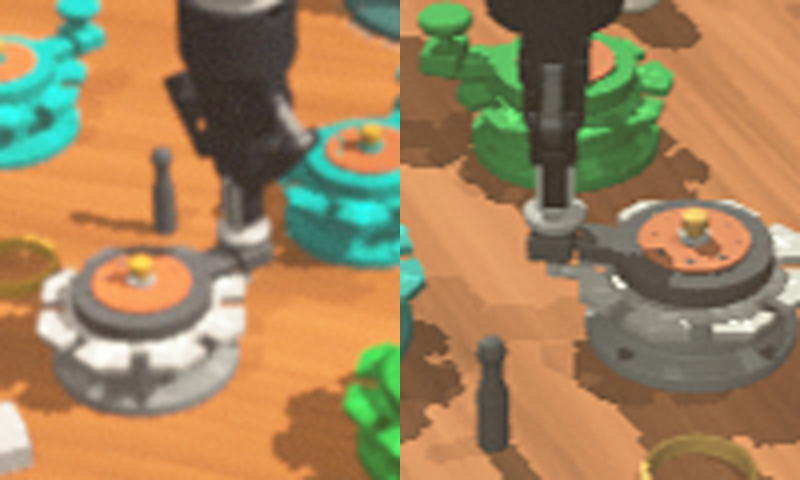

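The head has gone with the fingertips (scene crop x 230 → 245) and the arm is turning clockwise. I'll carry on along the arc to about 40°.

```bash
python3 -m pendant '[[[-0.08,0.45,0,0,0,0,1],[-0.11,0.45,0,0,0,0,1],[-0.13,0.45,0,0,0,0,1],[-0.16,0.43,0,0,0,0,1],[-0.18,0.43,0,0,0,0,1]]]'|grep -E "eef_pos|wrist"; python3 -m pendant '[[[-0.2,0.43,0,0,0,0,1],[-0.23,0.4,0,0,0,0,1],[-0.25,0.4,0,0,0,0,1],[-0.28,0.38,0,0,0,0,1],[0,0,0,0,0,0,1]]]'|grep -E "eef_pos|wrist"; python3 - <<'E'
from workcell import bot
from h import *
import cv2,pickle
d={n:bot.grab_frame(n) for n in("scene","side")};pickle.dump(d,open("f1.pkl","wb"))
F=[d[n]["pixels"] for n in d]
a=cv2.resize(F[0][185:305,250:350],None,fx=4,fy=4,interpolation=2)
b=cv2.resize(F[1][190:310,260:360],None,fx=4,fy=4,interpolation=2)
cv2.imwrite("pics/c4.png",np.hstack([a,b]))
o=bot.get_obs();v=o["eef_pos"]-AX;print(o["time"],"fingers at",155.6-np.degrees(np.arctan2(v[1],v[0])),np.hypot(*v[:2]),to(o,arc(45,o["eef_pos"][2])))
E
```

```text
eef_pos: [0.5226, 0.008, 0.0381]
wrist_force: [-1.0, -1.2, 6.2]
eef_pos: [0.5391, 0.0185, 0.0383]
wrist_force: [0.5, -0.2, 6.1]
8.825 fingers at 41.28199897026997 0.08044510035870658 [-0.37  0.35  0.  ]
```

View pics/c4.png

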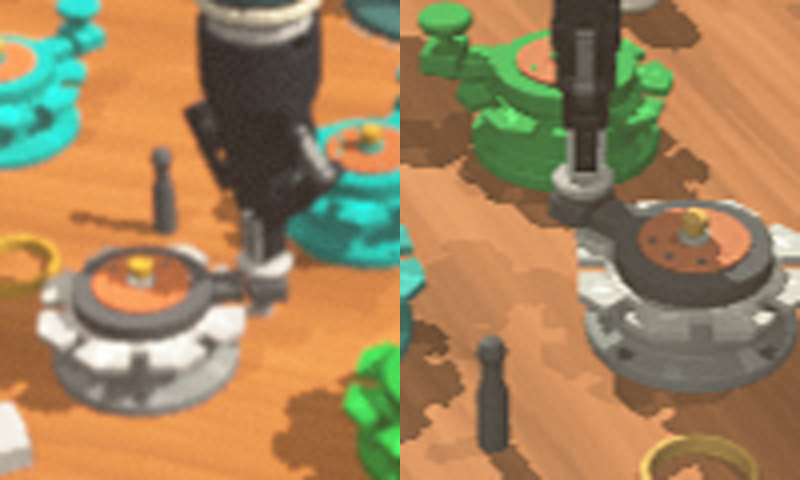

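The turning part has come round to about 41°, with the head at scene crop (265,262). I'll move on to about 45°, then ease up to roughly 6 mm of travel. If the force stays, the tooth is in the notch; if it vanishes, the plate is still holding it down.

```bash
python3 -m pendant '[[[-0.18,0.2,0,0,0,0,1],[-0.19,0.16,0,0,0,0,1],[0,0,0,0,0,0,1]]]'|grep -E "eef_pos|wrist"; python3 -m pendant '[[[0,0,-0.3,0,0,0,1],[0,0,-0.1,0,0,0,1],[0,0,0,0,0,0,1]]]'|grep -E "eef_pos|wrist"; python3 - <<'E'
from workcell import bot
import time
print([bot.get_obs()["wrist_force"].round(2).tolist() for i in range(2)])
E
```

```text
eef_pos: [0.5434, 0.0203, 0.0382]
wrist_force: [-1.3, 0.4, 6.4]
eef_pos: [0.5433, 0.0202, 0.0421]
wrist_force: [0.4, 0.1, 4.3]
[[0.38, 0.09, 4.27], [0.38, 0.09, 4.27]]
```

The force stays on the spring's curve, so the plunger is following the fingertips up. I'll keep easing up.

```bash
python3 -m pendant '[[[0,0,-0.2,0,0,0,1],[0,0,0,0,0,0,1]]]'|grep -E "eef_pos|wrist"; python3 -m pendant '[[[0,0,-0.2,0,0,0,1],[0,0,0,0,0,0,1]]]'|grep -E "eef_pos|wrist";
```

```text
eef_pos: [0.5431, 0.0202, 0.0439]
wrist_force: [1.1, 1.3, 4.1]
eef_pos: [0.543, 0.02, 0.0459]
wrist_force: [-0.2, 1.3, 4.2]
```

It is rising into the notch, with 4 N still there at 2–3 mm of travel. I'll lift clear and verify.

```bash
python3 -m pendant '[[[0,0,-0.3,0,0,0,1],[0,0,-0.5,0,0,0,1],[0,0,-3,0,0,0,1],[0,0,-4,0,0,0,1],[0,0,0,0,0,0,1]]]'|grep -E "time|eef_pos|wrist"; python3 - <<'E'
from workcell import bot
from h import *
import cv2
d={n:bot.grab_frame(n) for n in("scene","side")}
T=arc(45,0)
for f in d.values():
    P=cloud(f);R=np.hypot(P[...,0]-T[0],P[...,1]-T[1]);m=(R<.03)&(P[...,2]>.077)&(P[...,2]<.095);q=P[m]
    c=(q.min(0)+q.max(0))/2;v=c-AX;print(len(q),"top z",np.median(q[:,2]),q[:,2].max(),c.round(4),155.6-np.degrees(np.arctan2(v[1],v[0])))
F=[d[n]["pixels"] for n in d]
cv2.imwrite("pics/c5.png",np.hstack([cv2.resize(F[0][185:305,250:350],None,fx=4,fy=4,interpolation=2),cv2.resize(F[1][190:310,260:360],None,fx=4,fy=4,interpolation=2)]))
E
```

```text
time: 10.7
eef_pos: [0.5447, 0.0198, 0.1266]
wrist_force: [-0.6, -0.7, -0.2]
105 top z 0.08540226391351646 0.08986420489953972 [0.5412 0.0196 0.0837] 42.95903447517392
130 top z 0.08548452840036569 0.08891329779986501 [0.5377 0.0183 0.0835] 40.333268699633265
```

View pics/c5.png

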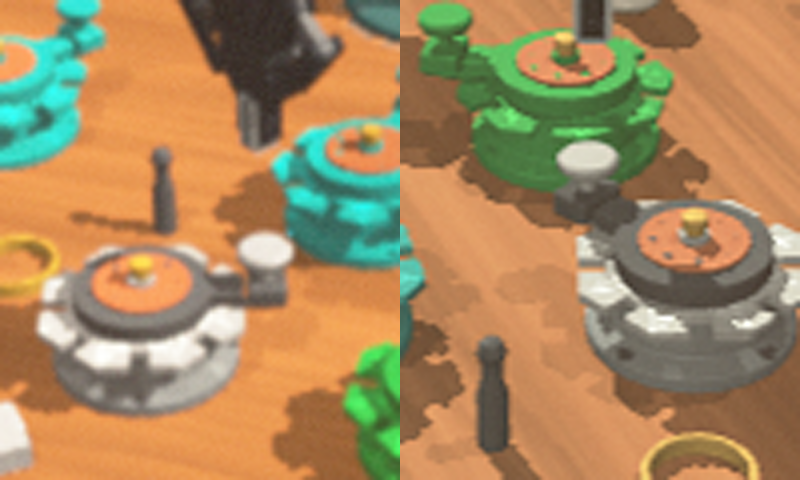

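The plunger head is back at its starting height (0.0855) and at the next notch. It can only be fully up when locked, and the robot is clear of everything. Handing in.

```bash
python3 -c "
from workcell import bot
print(bot.sign_off())"
```

```text
the job is handed in; nothing more can be done
None
```

I pressed the grey table's plunger with about 6 N, turned the table clockwise one notch, and let the plunger spring back up, where the cameras show it locked; the job is handed in, and no verdict came back.

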